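# Hover the horn finial cap over its tenon for gluing

## Task

Slide the dark horn finial cap out through the open end of its slotted keeper, lift it over the upright steel divider and bring it to the wooden finial stub on the other side. Finish while still holding the cap there, still and upright, centred and squared up over the stub's oblong tenon (long sides along long sides, either way round) with its underside about 1 cm above the tenon's top, so that glue can be brushed on. The cap must not touch the stub, nothing may touch the divider, and the bowl, bead bin and tweezers stay where they are.

Things in the scene. Friction and masses are not known exactly. Their poses are not given: they have to be found in the camera images.
- cap: Dark horn finial cap, about 80 g, 91 mm high. Origin: centre of its underside; z up. Foot 56 (x) by 40 (y) by 14 mm high, with a 40 by 24 mm socket open below. Above it a flat-sided neck, 30 (x) by 24 (y) mm, from 14 to 72 mm height, then a small onion tip (radius under 12 mm). Grip the neck's flats across y. Alike after a half turn. It starts upright in the keeper.
- keeper: Fixed aluminium T-slot along its x, open at its -x end (which faces within 35 degrees of world -x). Origin: on the work surface, mid-slot; z up. Floor 6 mm thick, x -100 to +70 mm, 80 mm wide. The cap stands on the floor at y = 0, centre at x = 5 to 30 mm, its x along the slot, its foot under the lips, its neck up through the 29 mm gap between them.
- keeper_mouth (a point): Where the keeper's lips begin: on its floor (6 mm high), keeper x = -20 mm, y = 0. From here to x = +70 mm side walls 44 mm apart carry lips, undersides 22.5 mm and tops 27.5 mm above the work surface. The cap lifts out only once its foot is wholly on the -x side of here (cap centre 28 mm or more beyond), over the open floor.
- stub: Fixed turned wooden finial stub on a steel foot plate (100 by 90 by 10 mm). Origin: centre of the plate's underside on the work surface, z up. At the top a shoulder block 56 (x) by 40 (y) mm, top at 60 mm height; on it the oblong tenon 30 (x) by 14 (y) by 14 mm high, top at 74 mm. The keeper and the stub stand on different sides of the divider; either may be on the left.
- tenon_top (a point): Centre of the tenon's top face, 74 mm above the stub's origin; same axes as the stub: x along the tenon's long side, z up.
- divider: Fixed upright steel plate between keeper and stub, 320 mm long (its x, roughly world x), 10 mm thick (y), 90 mm high, on a flat foot 40 mm wide and 3 mm high. Origin: centre of its underside on the work surface.
- bowl: Orange ceramic bowl, rim radius 55 mm, 50 mm high, loose, beyond the work. Origin: centre of its underside. Leave alone.
- bin: Grey open plastic bin of wooden beads, 110 by 150 by 55 mm, loose. Origin: centre of its underside. Leave alone.
- tweezers: Chrome tweezers with broad tips, about 155 mm long (x), 28 mm wide, 12 mm high, lying flat, loose. Origin: middle of its underside. Leave alone.
Mind the look-alikes: they are no part of the job. What is meant by the keeper is not red, and is the larger of those in its own colour.

How it is judged (in metres and radians):
On the way, in this order (a step that is already met when the one before it is completed fails the run):
1. the cap is slid out of the slot: its foot is clear of the lips (x of cap in the frame of keeper below -0.048 m).
2. the cap is held above the divider, its underside higher than the divider's top (height (world z) of cap above 0.09 m and y of cap in the frame of divider between -0.04 and 0.04 m and x of cap in the frame of divider between -0.16 and 0.16 m and contact force between the fingers and cap above 0.5 N), for 0.04 s.
At the end, for the whole second after the job is handed in: The fingers still hold the cap, at rest and upright (within 0.10 rad), its underside 3 to 18 mm above the tenon's top, its centre within 5 mm of the tenon's centre seen from above, its x axis within 0.12 rad of the tenon's (either way round), touching the stub nowhere (z of cap in the frame of tenon_top between 0.003 and 0.018 m and horizontal distance between cap and tenon_top below 0.005 m and angle between the x axis of cap and the x axis of stub, either way round below 0.12 rad and angle between cap's own z axis and vertical below 0.1 rad and contact force between the fingers and cap above 0.5 N and contact force between cap and stub below 0.05 N and linear speed of cap below 0.02 m/s and angular speed of cap below 0.2 rad/s); the arm keeps its last pose, push and grip.
It fails at once if the cap touches the stub (contact force between cap and stub above 0.3 N).
It fails at once if the divider is touched (contact force between any of cap, the arm, the fingers and divider above 0.5 N).
It fails at once if the bowl, the bin or the tweezers are moved by more than 15 mm (distance of any of bowl, bin, tweezers from where it was at the start of the episode above 0.015 m).
It also fails if it takes over 45 s, if anything falls off the work surface, if the arm or the gripper's body presses on something with over 40 N, if the wrist force passes 120 N, or if a joint passes its speed limit or range.

## Robot

A 6-joint arm with a two-finger parallel gripper is mounted at the origin on the work surface. World frame = base frame: x ahead of the robot, y to its left, z up, the work surface at z = 0. Lengths are in m, angles in degrees, forces in N, time in s.
With the tool pointing down it reaches from about 0.3 to 0.775 m from the base axis. Payload 14.6 kg.
Tool frame: the origin (TCP) lies midway between the tips of the shut fingers; the grasp point (between the pads) lies 19 mm behind it; z points along the fingers, y is the line along which they close (so a half turn about z gives the same grasp; the last joint's range is limited). The gripper opens to 85 mm and grips with 20 to 120 N. Pads are 22 mm wide; open, the fingers measure 114 mm over their backs; the gripper's body (76 mm by 85 mm) begins 54 mm behind the grasp point. The pads swing forward as they close: fully open they stand 13 mm farther back than shut.
Start: joints at [-67.414, 17.183, 87.147, -0, 75.671, -3.816], TCP at [0.245, -0.493, 0.231] pointing down, gripper open.
Joint ranges: [-173.82, 173.82], [-45.26, 126.66], [13.44, 144.39], [-59.66, 239.66], [0, 175.72], [-146.38, 146.38]. Speed limits (degrees/s): [127.2, 127.2, 147.25, 180, 180, 180].

## Interface

Orientations are given as [roll, pitch, yaw] about the fixed x, y, z axes, in that order (R = Rz(yaw) Ry(pitch) Rx(roll)).
In Python, from rig import robot gives the robot as it stands.
- The arm moves only by the shell command python3 -m jog 'ROWS' [OPENING] [FORCE]. ROWS is JSON, a list of rows, each an object of numbers: "dx", "dy", "dz": the shift along the tool's x, y, z in cm; "roll": the turn about the tool's z in rad. A call has 1 to 12 rows; each row is the pose to reach, as a shift and turn from the pose commanded when the call began, along the tool's axes at that moment; what a row does not reach only later rows make up. A row lasts 1/8 s, in which the tool goes at most 62.5 mm and 10.7 degrees, less where a joint would pass 70% of its speed; a pose out of reach is approached as far as the arm can. A call with a gripper value outside its range is refused whole. OPENING is the opening, from 0 (shut) to 1 (fully open), set as the call begins (- or left out, the last holds). The fingers move at their own pace and stop on an object; FORCE is the grip in N (left out, the last holds). Time passes only in rows, so rows that repeat a pose let the fingers close. It gives the time, the measured TCP pose, the force, the opening and the grip force at its end, in the units of the state.
- robot.sense(): the state, without advancing time (a new reading comes with each control period).
- robot.read_camera(name): name is "scene" or "top"; returns a dict with "frame" (420x560x3 uint8, red, green, blue), "K" (3x3 intrinsics, pixels), "extrinsics" (4x4, takes a point from camera to world coordinates). Camera axes: x right, y up, looking along -z (the intrinsics and any distortion apply to the point x, -y, -z); pixel columns grow to the right and rows downward; lengths in m; the calibration is good to about 2 mm. A picture is of the moment at which its call begins. There is no depth.
- robot.finish_job(): hands the job in; it is judged then, once.
The state is a dict: "clock": time; "qpos": joint angles; "joint_velocities": joint speeds; "joint_torque": joint torques, N m; "ee_pos": TCP position; "orientation": TCP orientation; "force": force on the tool from outside, world axes, zero at the start; "wrist_torque": the same for the moment, N m; "width": opening from 0.0 (shut) to 1.0 (fully open); "finger_force": force on a finger pad.
Only numpy, scipy, OpenCV 4.12 (cv2) and the standard library are available. Lean on these libraries where they do the work, as an engineer would, in place of code of your own. Each camera call takes 0.05 s, during which the arm holds its last target. There are 200 camera calls.

## Working session

There is one attempt and no reset: what is moved stays moved. The work goes in short steps, Python scripts to look and compute and a shell command to move; the robot and the scene stay as the last step left them, time stands still between calls to the robot, and variables do not carry over. Pictures are saved under pics/ and viewed, at most 10 in all, crops included, and the job is handed in when it is done.

```bash
mkdir -p pics; ls; python3 - <<'E'
from rig import robot
import cv2,numpy as np,pickle
for n in("scene","top"):
    c=robot.read_camera(n); cv2.imwrite(f"pics/{n}0.png",c["frame"][...,::-1]); print(n,{k:(v.round(4).tolist() if hasattr(v,'round') else v) for k,v in c.items() if k!="frame"})
    pickle.dump(c,open(n+"0.pkl","wb"))
print(robot.sense())
E
```

```text
pics
scene {'K': [[509.9079, 0.0, 287.9862], [0.0, 509.9079, 209.5968], [0.0, 0.0, 1.0]], 'extrinsics': [[0.7514, -0.4396, 0.4921, 1.1499], [0.6598, 0.4949, -0.5655, -0.7651], [0.0051, 0.7496, 0.6619, 0.8754], [0.0, 0.0, 0.0, 1.0]]}
top {'K': [[456.5658, 0.0, 275.8026], [0.0, 456.5658, 213.7095], [0.0, 0.0, 1.0]], 'extrinsics': [[-0.0069, 0.9844, -0.176, 0.3553], [-1.0, -0.0073, -0.0013, -0.076], [-0.0026, 0.176, 0.9844, 1.103], [0.0, 0.0, 0.0, 1.0]]}
{'clock': 0.1, 'qpos': array([-6.74137033e+01,  1.72124132e+01,  8.71763845e+01,  2.50436078e-04,
        7.56684304e+01, -3.81845309e+00]), 'joint_velocities': array([-0.03475123, -0.07405966, -0.04188477,  0.02611266,  0.04205975,
        0.02620546]), 'joint_torque': array([-3.30037656e-04, -5.44380534e+01, -3.62376630e+01, -1.33827684e-04,
        2.98973275e-03,  1.54966028e-05]), 'ee_pos': array([ 0.24449005, -0.49244909,  0.230781  ]), 'orientation': array([-1.79942915e+02, -4.05316322e-03,  2.64046857e+01]), 'force': array([ 0.57930978, -0.18186232,  0.13810818]), 'wrist_torque': array([ 0.01478307, -0.01762626,  0.07338197]), 'finger_force': 0.0, 'width': 1.0036439653160658}
```

View pics/top0.png

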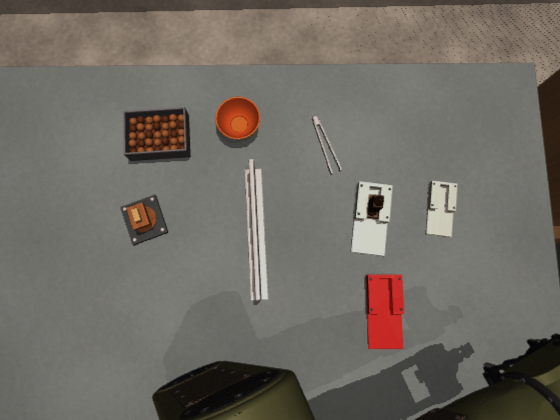

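View pics/scene0.png

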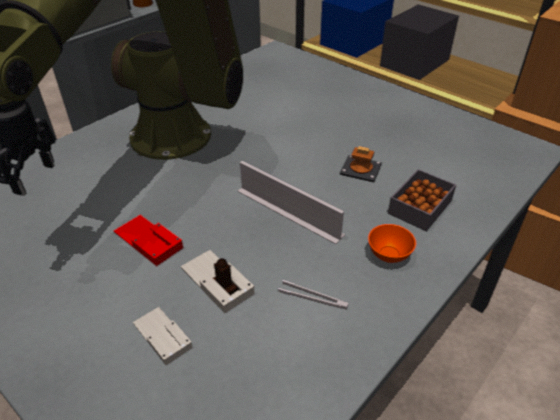

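The top view shows three keepers. The red one at (385,311) is ruled out by colour. The small white one at (442,209) and the larger white one at (372,219) share a colour, and the larger one holds the cap at (376,205), so that is the keeper meant. The stub is at (145,219), and the divider runs from (252,160) to (260,298). I'll confirm in an enlarged crop.

```bash
cat > h.py <<'E'
import numpy as np,cv2
def ray(c,px):
    E=c["extrinsics"];d=np.linalg.inv(c["K"])@[px[0],px[1],1.];d=E[:3,:3]@[d[0],-d[1],-d[2]]
    return E[:3,3],d
def onz(c,px,z):
    o,d=ray(c,px);return o+d*(z-o[2])/d[2]
def proj(c,P):
    E=c["extrinsics"];p=E[:3,:3].T@(np.asarray(P)-E[:3,3]);q=c["K"]@[p[0],-p[1],-p[2]];return q[:2]/q[2]
E
python3 - <<'E'
import pickle,cv2,numpy as np
t=pickle.load(open("top0.pkl","rb"));im=t["frame"][...,::-1]
a=cv2.resize(im[175:265,340:406],None,fx=6,fy=6,interpolation=cv2.INTER_CUBIC)
b=cv2.resize(im[190:247,115:172],None,fx=6,fy=6,interpolation=cv2.INTER_CUBIC)
o=np.zeros((540,396+342,3),np.uint8);o[:,:396]=a;o[:342,396:]=b
cv2.imwrite("pics/crop1.png",o)
s=pickle.load(open("scene0.pkl","rb"))["frame"][...,::-1]
a=cv2.resize(s[245:315,175:260],None,fx=6,fy=6,interpolation=cv2.INTER_CUBIC)
b=cv2.resize(s[140:185,335:385],None,fx=5,fy=5,interpolation=cv2.INTER_CUBIC)
o=np.zeros((420,760,3),np.uint8);o[:,:510]=a;o[:225,510:]=b
cv2.imwrite("pics/crop2.png",o)
E
```

```text
(no output)
```

View pics/crop1.png

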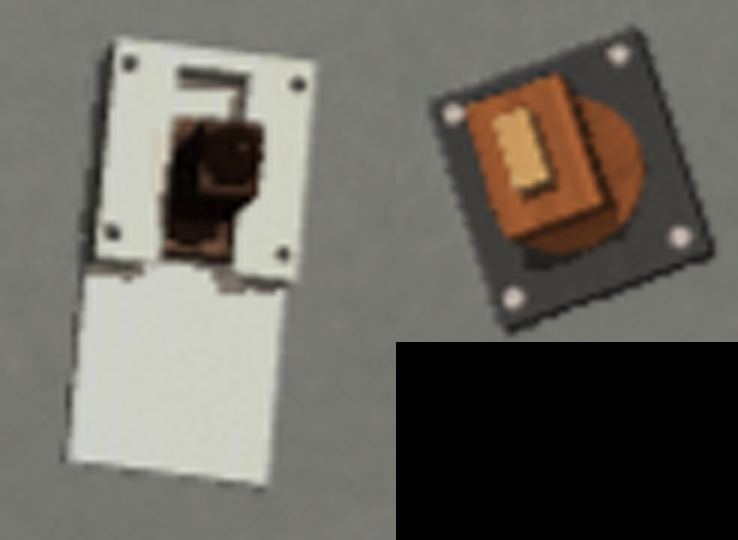

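View pics/crop2.png

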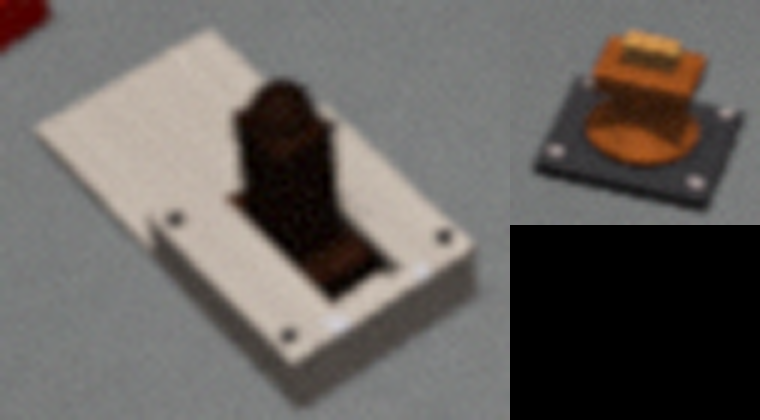

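The crops confirm it: the larger white keeper holds the dark cap, and its open floor points to image bottom (about world -x). The stub's tenon is tilted about 20° in the image. Next I'll turn corner pixels into positions.

```bash
python3 - <<'E'
import pickle,cv2,numpy as np
from h import *
t=pickle.load(open("top0.pkl","rb"));s=pickle.load(open("scene0.pkl","rb"))
K=lambda u,v:(339.6+u/6,174.6+v/6)
S=lambda u,v:(114.6+(u-396)/6,189.6+v/6)
def fit(px,zs,model):
    W=np.array([onz(t,p,z)[:2] for p,z in zip(px,zs)]);M=np.array(model)
    # rigid 2D fit
    a=W-W.mean(0);b=M-M.mean(0);th=np.arctan2((b[:,0]*a[:,1]-b[:,1]*a[:,0]).sum(),(a*b).sum())
    R=np.array([[np.cos(th),-np.sin(th)],[np.sin(th),np.cos(th)]]);o=W.mean(0)-R@M.mean(0)
    print("yaw",np.degrees(th),"origin",o,"res mm",(1000*(W-(M@R.T+o))).round(1).tolist());return o,R
L=.0275
ko,kR=fit([K(116,38),K(316,62),K(97,258),K(296,284),K(70,462),K(268,487)],[L]*4+[.006]*2,[(.07,.04),(.07,-.04),(-.02,.04),(-.02,-.04),(-.1,.04),(-.1,-.04)])
# stub: model x along tenon length (image up-ish)
so,sR=fit([S(466,103),S(558,74),S(606,206),S(512,238)],[.06]*4,[(.028,.02),(.028,-.02),(-.028,-.02),(-.028,.02)])
fit([S(492,118),S(528,106),S(553,180),S(521,193)],[.074]*4,[(.015,.007),(.015,-.007),(-.015,-.007),(-.015,.007)])
fit([S(453,113),S(619,54),S(680,237),S(513,298)],[.010]*4,[(.04,.035),(.04,-.035),(-.04,-.035),(-.04,.035)])
# cap tip: two views
o1,d1=ray(t,K(226,152));o2,d2=ray(s,(174.6+283/6,244.6+105/6))
A=np.c_[d1,-d2];k=np.linalg.lstsq(A,o2-o1,rcond=None)[0];p=(o1+d1*k[0]+o2+d2*k[1])/2
print("tip",p,"gap",np.linalg.norm(o1+d1*k[0]-o2-d2*k[1]),"in keeper",kR.T@(p[:2]-ko))
q=onz(t,K(226,152),.086);print("tip@.086 in keeper",kR.T@(q[:2]-ko))
for n,c in(("t",t),("s",s)):
  pass
print("div",onz(t,(251.5,160),.09),onz(t,(256,299),.09))
print("bin",onz(t,(157,155),.0),"tw",onz(t,(332,173),.01),"bowl",onz(t,(238,118),.05))
E
```

```text
yaw -7.465168121577798 origin [ 0.55154335 -0.30747681] res mm [[0.7, 0.4], [0.5, -0.4], [-0.1, -0.2], [-0.8, 0.5], [-0.0, -0.4], [-0.2, 0.1]]
yaw 20.41376990518185 origin [0.54011885 0.24567036] res mm [[1.4, -0.6], [-1.3, 1.7], [-0.9, 0.4], [0.8, -1.5]]
yaw 21.691515463654834 origin [0.53991493 0.2460293 ] res mm [[0.8, 0.6], [0.2, 0.0], [-0.7, 0.2], [-0.4, -0.8]]
yaw 20.10698569711112 origin [0.54068802 0.24823891] res mm [[0.3, 0.6], [0.3, -0.2], [-0.2, -0.4], [-0.4, 0.1]]
tip [ 0.56755923 -0.30610962  0.08398179] gap 0.0004050399624285553 in keeper [0.0157025  0.00343644]
tip@.086 in keeper [0.01533465 0.00400462]
div [ 0.66247963 -0.01949913  0.09      ] [ 0.34776619 -0.03009075  0.09      ]
bin [0.70464455 0.22311822 0.        ] tw [ 0.65188241 -0.21401703  0.01      ] bowl [0.78097899 0.01586403 0.05      ]
```

```bash
cat >> h.py <<'E'
def go(pos,yaw):
    from rig import robot
    from scipy.spatial.transform import Rotation as Ro
    s=robot.sense();R=Ro.from_euler("xyz",s["orientation"],degrees=True)
    y=s["orientation"][2]
    print("at",s["ee_pos"].round(4),s["orientation"].round(2),"F",s["force"].round(1),"pad",round(s["finger_force"],1),"w",round(s["width"],3),"t",round(s["clock"],2))
    print("tool cm",(R.inv().apply(np.array(pos)-s["ee_pos"])*100).round(2),"roll",round(-np.radians((yaw-y+90)%180-90),3))
E
python3 -c "
from h import *
go([.567,-.3085,.15],-7.5)"
```

```text
at [ 0.2445 -0.4924  0.2308] [-179.94   -0.     26.4 ] F [ 0.6 -0.2  0.1] pad 0.0 w 1.004 t 0.1
tool cm [37.07 -2.13  8.08] roll 0.592
```

```bash
python3 -m jog '[{"dx":2,"dy":-0.1},{"dx":6,"dy":-0.3,"roll":0.06},{"dx":10,"dy":-0.6,"roll":0.15},{"dx":14,"dy":-0.8,"roll":0.24},{"dx":18,"dy":-1.1,"roll":0.33},{"dx":22,"dy":-1.3,"dz":1,"roll":0.42},{"dx":26,"dy":-1.5,"dz":2.5,"roll":0.5},{"dx":30,"dy":-1.7,"dz":4.5,"roll":0.55},{"dx":33.5,"dy":-1.9,"dz":6.5,"roll":0.592},{"dx":36,"dy":-2.1,"dz":8,"roll":0.592},{"dx":37.07,"dy":-2.13,"dz":8.08,"roll":0.592},{"dx":37.07,"dy":-2.13,"dz":8.08,"roll":0.592}]' 1 40
python3 -c "
from h import *
go([.567,-.3085,.04],-7.5)
from rig import robot
c=robot.read_camera('scene');cv2.imwrite('pics/s1.png',cv2.resize(c['frame'][150:330,120:360,::-1],None,fx=3,fy=3))"
```

```text
at [ 0.2445 -0.4924  0.2308] [-179.94   -0.     26.4 ] F [ 0.6 -0.2  0.1] pad 0.0 w 1.004 t 0.1
tool cm [37.07 -2.11 19.08] roll 0.592$[0]: bad value
```

View pics/s1.png

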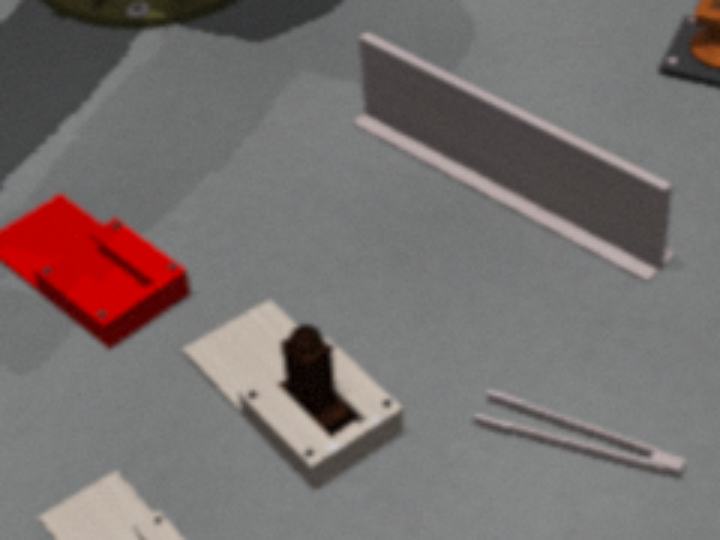

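The row was refused because every row needs all four keys, so nothing moved. The picture just shows the cap still in the keeper at crop (308,370).

```bash
python3 -m jog '[{"dx":2,"dy":-0.1,"dz":0,"roll":0},{"dx":6,"dy":-0.3,"dz":0,"roll":0.06},{"dx":10,"dy":-0.6,"dz":0,"roll":0.15},{"dx":14,"dy":-0.8,"dz":0,"roll":0.24},{"dx":18,"dy":-1.1,"dz":0,"roll":0.33},{"dx":22,"dy":-1.3,"dz":1,"roll":0.42},{"dx":26,"dy":-1.5,"dz":2.5,"roll":0.5},{"dx":30,"dy":-1.7,"dz":4.5,"roll":0.55},{"dx":33.5,"dy":-1.9,"dz":6.5,"roll":0.592},{"dx":36,"dy":-2.1,"dz":8,"roll":0.592},{"dx":37.07,"dy":-2.13,"dz":8.08,"roll":0.592},{"dx":37.07,"dy":-2.13,"dz":8.08,"roll":0.592}]' 1 40
python3 -c "
from h import *
go([.567,-.3085,.04],-7.5)
from rig import robot
c=robot.read_camera('scene');cv2.imwrite('pics/s2.png',cv2.resize(c['frame'][150:330,120:360,::-1],None,fx=3,fy=3))"
```

```text
clock: 1.65
ee_pos: [0.5675, -0.3083, 0.151]
orientation: [180.0, -0.0, -7.5]
force: [-0.1, 0.5, -0.6]
width: 0.998
finger_force: 0.0
at [ 0.5675 -0.3083  0.151 ] [ 1.7999e+02 -2.0000e-02 -7.4600e+00] F [-0.1  0.5 -0.6] pad 0.0 w 0.998 t 1.65
tool cm [-0.06  0.03 11.1 ] roll 0.001
```

View pics/s2.png

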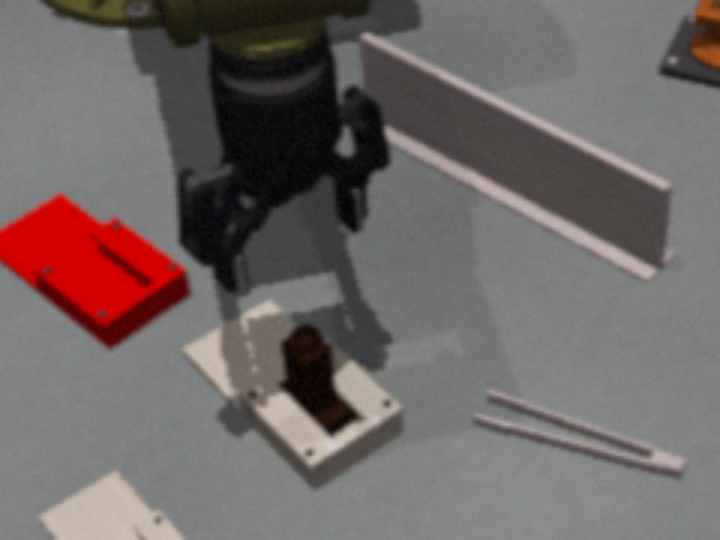

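The gripper is centred above the cap, with fingers at crop (235,270) and (350,210) on either side of the slot axis. I'll descend and close.

```bash
python3 -m jog '[{"dx":0,"dy":0,"dz":2,"roll":0},{"dx":0,"dy":0,"dz":4.5,"roll":0},{"dx":0,"dy":0,"dz":7,"roll":0},{"dx":0,"dy":0,"dz":9,"roll":0},{"dx":0,"dy":0,"dz":10.5,"roll":0},{"dx":0,"dy":0,"dz":11,"roll":0},{"dx":0,"dy":0,"dz":11,"roll":0}]' 1 40
python3 -m jog '[{"dx":0,"dy":0,"dz":0,"roll":0},{"dx":0,"dy":0,"dz":0,"roll":0},{"dx":0,"dy":0,"dz":0,"roll":0},{"dx":0,"dy":0,"dz":0,"roll":0},{"dx":0,"dy":0,"dz":0,"roll":0},{"dx":0,"dy":0,"dz":0,"roll":0},{"dx":0,"dy":0,"dz":0,"roll":0},{"dx":0,"dy":0,"dz":0,"roll":0}]' 0 40
```

```text
clock: 2.58
ee_pos: [0.5673, -0.3088, 0.0407]
orientation: [180.0, -0.0, -7.5]
force: [-0.8, 0.1, 1.2]
width: 0.997
finger_force: 0.0
clock: 3.58
ee_pos: [0.5672, -0.3087, 0.0407]
orientation: [180.0, -0.0, -7.5]
force: [-0.4, 0.8, 3.9]
width: 0.278
finger_force: 46.2
```

```bash
python3 -m jog '[{"dx":0,"dy":0,"dz":-0.1,"roll":0},{"dx":-0.5,"dy":0,"dz":-0.1,"roll":0},{"dx":-1,"dy":0,"dz":-0.1,"roll":0},{"dx":-1.5,"dy":0,"dz":-0.1,"roll":0},{"dx":-2,"dy":0,"dz":-0.1,"roll":0},{"dx":-2,"dy":0,"dz":-0.1,"roll":0}]' 0 60
```

```text
clock: 4.32
ee_pos: [0.547, -0.3061, 0.0416]
orientation: [-180.0, 0.0, -7.5]
force: [0.3, -0.2, -0.5]
width: 0.274
finger_force: 58.7
```

No contact force, so the cap is sliding freely. I'll take it the rest of the way (6.5 cm more, to keeper x of about -0.07).

```bash
python3 -m jog '[{"dx":-0.7,"dy":0,"dz":0,"roll":0},{"dx":-1.4,"dy":0,"dz":0,"roll":0},{"dx":-2.1,"dy":0,"dz":0,"roll":0},{"dx":-2.8,"dy":0,"dz":0,"roll":0},{"dx":-3.5,"dy":0,"dz":0,"roll":0},{"dx":-4.2,"dy":0,"dz":0,"roll":0},{"dx":-4.9,"dy":0,"dz":0,"roll":0},{"dx":-5.6,"dy":0,"dz":0,"roll":0},{"dx":-6.2,"dy":0,"dz":0,"roll":0},{"dx":-6.5,"dy":0,"dz":0,"roll":0},{"dx":-6.5,"dy":0,"dz":0,"roll":0}]' 0 60
python3 -c "
from h import *
go([.54,.246,.18],20.5)
from rig import robot
c=robot.read_camera('scene');cv2.imwrite('pics/s3.png',cv2.resize(c['frame'][150:330,120:360,::-1],None,fx=3,fy=3))"
```

```text
clock: 5.7
ee_pos: [0.4828, -0.2976, 0.0415]
orientation: [180.0, -0.0, -7.5]
force: [-0.3, 1.2, -1.1]
width: 0.275
finger_force: 58.7
at [ 0.4828 -0.2976  0.0415] [180.    -0.    -7.52] F [-0.3  1.2 -1.1] pad 58.7 w 0.275 t 5.7
tool cm [ -1.44 -54.64 -13.85] roll -0.489
```

View pics/s3.png

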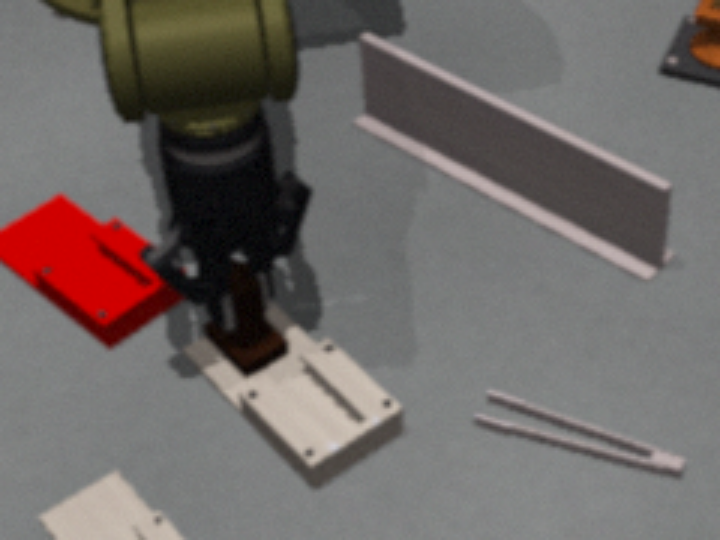

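The cap's foot (crop 245,345) is fully out beyond the lips. I'll lift 14 cm, then traverse.

```bash
python3 -m jog '[{"dx":0,"dy":0,"dz":-1,"roll":0},{"dx":0,"dy":0,"dz":-3,"roll":0},{"dx":0,"dy":0,"dz":-6,"roll":0},{"dx":0,"dy":0,"dz":-9,"roll":0},{"dx":0,"dy":0,"dz":-12,"roll":0},{"dx":0,"dy":0,"dz":-13.5,"roll":0},{"dx":0,"dy":0,"dz":-13.8,"roll":0},{"dx":0,"dy":0,"dz":-13.8,"roll":0}]' 0 60
python3 -m jog '[{"dx":0,"dy":-1.5,"dz":0,"roll":0},{"dx":0,"dy":-4.5,"dz":0,"roll":0},{"dx":0,"dy":-9,"dz":0,"roll":0},{"dx":0,"dy":-14,"dz":0,"roll":0},{"dx":0,"dy":-19,"dz":0,"roll":0},{"dx":0,"dy":-23.5,"dz":0,"roll":0},{"dx":0,"dy":-28,"dz":0,"roll":-0.07},{"dx":0,"dy":-33,"dz":0,"roll":-0.14},{"dx":-0.3,"dy":-38,"dz":0,"roll":-0.22},{"dx":-0.6,"dy":-42,"dz":0,"roll":-0.3},{"dx":-0.9,"dy":-44.5,"dz":0,"roll":-0.35},{"dx":-0.9,"dy":-45,"dz":0,"roll":-0.38}]' 0 60
python3 -c "
from h import *
go([.54,.246,.14],20.5)"
```

```text
clock: 6.75
ee_pos: [0.4826, -0.2974, 0.1786]
orientation: [-180.0, 0.1, -7.5]
force: [0.1, -0.3, -1.2]
width: 0.275
finger_force: 58.7
clock: 8.25
ee_pos: [0.532, 0.1515, 0.1787]
orientation: [-180.0, 0.1, 14.5]
force: [0.5, -0.9, -1.1]
width: 0.275
finger_force: 58.8
at [0.532  0.1515 0.1787] [-1.7999e+02  7.0000e-02  1.4450e+01] F [ 0.5 -0.9 -1.1] pad 58.8 w 0.275 t 8.25
tool cm [ 3.14 -8.95  3.87] roll -0.106
```

```bash
python3 -m jog '[{"dx":0.4,"dy":-1.2,"dz":0,"roll":-0.02},{"dx":1,"dy":-3,"dz":0,"roll":-0.05},{"dx":1.8,"dy":-5,"dz":0.5,"roll":-0.08},{"dx":2.5,"dy":-7,"dz":1,"roll":-0.1},{"dx":3,"dy":-8.5,"dz":2,"roll":-0.106},{"dx":3.14,"dy":-8.95,"dz":3,"roll":-0.106},{"dx":3.14,"dy":-8.95,"dz":3.5,"roll":-0.106},{"dx":3.14,"dy":-8.95,"dz":3.8,"roll":-0.106},{"dx":3.14,"dy":-8.95,"dz":3.8,"roll":-0.106},{"dx":3.14,"dy":-8.95,"dz":3.8,"roll":-0.106}]' 0 60
python3 - <<'E'
from h import *
import pickle
go([.54,.246,.119],20.5)
from rig import robot
s=robot.read_camera('scene');t=robot.read_camera('top')
pickle.dump((s,t),open("end.pkl","wb"))
a=cv2.resize(s["frame"][90:190,320:400,::-1],None,fx=5,fy=5,interpolation=cv2.INTER_CUBIC)
b=cv2.resize(t["frame"][180:280,110:180,::-1],None,fx=5,fy=5,interpolation=cv2.INTER_CUBIC)
cv2.imwrite("pics/s4.png",np.hstack([a,b]))
E
```

```text
clock: 9.5
ee_pos: [0.5414, 0.244, 0.1419]
orientation: [180.0, -0.0, 20.3]
force: [0.3, -0.4, -0.7]
width: 0.276
finger_force: 58.8
at [0.5414 0.244  0.1419] [ 1.80e+02 -3.00e-02  2.03e+01] F [ 0.3 -0.4 -0.7] pad 58.8 w 0.276 t 9.5
tool cm [-0.06 -0.24  2.29] roll -0.003
```

View pics/s4.png

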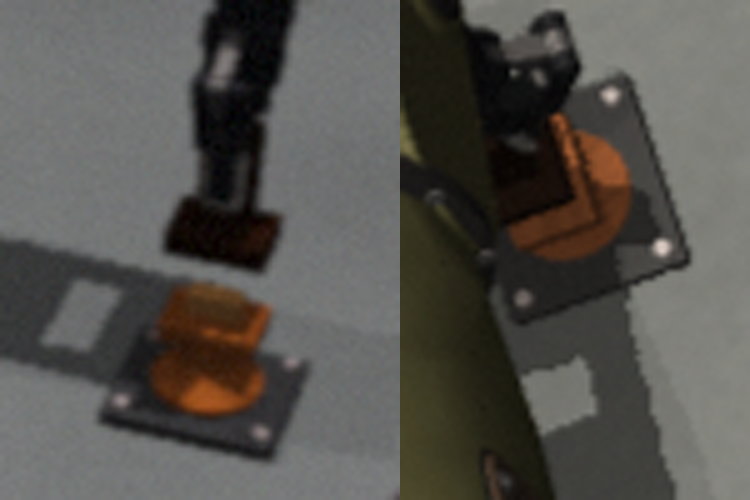

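The cap hovers level over the stub: in the left crop its foot spans (165–283, 200–270), above the shoulder at (158–272, 288–350). In the right crop the foot's corner is (573,198) and the shoulder's is (597,222). The foot and shoulder have the same outline, so I'll compare corners.

```bash
python3 - <<'E'
from h import *
import pickle
s,t=pickle.load(open("end.pkl","rb"))
from rig import robot
e=robot.sense()["ee_pos"]
T=lambda u,v:(109.6+(u-400)/5,179.6+v/5)
S=lambda u,v:(319.6+u/5,89.6+v/5)
def R(a):a=np.radians(a);return np.array([[np.cos(a),-np.sin(a)],[np.sin(a),np.cos(a)]])
m=np.array([-.028,-.02])
for z in(.107,.121):print("top foot corner -> centre",z,onz(t,T(573,198),z)[:2]-R(20.4)@m)
print("shoulder centre",onz(t,T(597,222),.06)[:2]-R(20.4)@m)
# scene expected projections if cap is centred at TCP, stub at .540,.246
for nm,c,z in(("foot bot",e[:2],.107),("foot top",e[:2],.121),("shoulder top",np.array([.540,.2465]),.06),("tenon",np.array([.54,.2465]),.074)):
  k=np.array([15,7])/1000 if nm=="tenon" else np.array([.028,.02])
  for sx,sy in((1,1),(1,-1),(-1,-1),(-1,1)):
    p=np.r_[c+R(20.4)@(k*[sx,sy]),z];q=proj(s,p);w=proj(t,p)
    print(nm,sx,sy,"scene",((q-[319.6,89.6])*5).round(),"top",((w-[109.6,179.6])*5+[400,0]).round())
E
```

```text
top foot corner -> centre 0.107 [0.54247149 0.24520383]
top foot corner -> centre 0.121 [0.54011108 0.2410899 ]
shoulder centre [0.53905594 0.24741063]
foot bot 1 1 scene [280. 238.] top [451. 116.]
foot bot 1 -1 scene [262. 277.] top [537.  85.]
foot bot -1 -1 scene [160. 256.] top [575. 201.]
foot bot -1 1 scene [180. 218.] top [489. 232.]
foot top 1 1 scene [283. 216.] top [440. 110.]
foot top 1 -1 scene [265. 255.] top [527.  78.]
foot top -1 -1 scene [163. 234.] top [566. 195.]
foot top -1 1 scene [182. 196.] top [479. 228.]
shoulder top 1 1 scene [270. 307.] top [480. 139.]
shoulder top 1 -1 scene [253. 346.] top [562. 109.]
shoulder top -1 -1 scene [154. 325.] top [599. 220.]
shoulder top -1 1 scene [173. 286.] top [517. 250.]
tenon 1 1 scene [244. 294.] top [506. 149.]
tenon 1 -1 scene [238. 307.] top [535. 139.]
tenon -1 -1 scene [185. 296.] top [555. 199.]
tenon -1 1 scene [192. 282.] top [526. 210.]
```

```bash
python3 -m jog '[{"dx":-0.06,"dy":-0.15,"dz":0,"roll":0},{"dx":-0.06,"dy":-0.29,"dz":0.2,"roll":0},{"dx":-0.06,"dy":-0.29,"dz":0.7,"roll":0},{"dx":-0.06,"dy":-0.29,"dz":1.3,"roll":0},{"dx":-0.06,"dy":-0.29,"dz":1.8,"roll":0},{"dx":-0.06,"dy":-0.29,"dz":2.2,"roll":0},{"dx":-0.06,"dy":-0.29,"dz":2.2,"roll":0},{"dx":-0.06,"dy":-0.29,"dz":2.2,"roll":0},{"dx":-0.06,"dy":-0.29,"dz":2.2,"roll":0}]' 0 60
python3 - <<'E'
from h import *
import pickle
go([.54,.2465,.119],20.5)
from rig import robot
s=robot.read_camera('scene');t=robot.read_camera('top')
a=cv2.resize(s["frame"][110:180,330:390,::-1],None,fx=8,fy=8,interpolation=cv2.INTER_CUBIC)
b=cv2.resize(t["frame"][190:260,125:160,::-1],None,fx=8,fy=8,interpolation=cv2.INTER_CUBIC)
cv2.imwrite("pics/s5.png",np.hstack([a,b]))
e=robot.sense()["ee_pos"]
def R(a):a=np.radians(a);return np.array([[np.cos(a),-np.sin(a)],[np.sin(a),np.cos(a)]])
for nm,c,z in(("foot bot",e[:2],.0845),("foot top",e[:2],.0985),("shoulder",np.array([.54,.2465]),.06)):
  for sx,sy in((1,1),(1,-1),(-1,-1),(-1,1)):
    p=np.r_[c+R(20.4)@(np.array([.028,.02])*[sx,sy]),z];q=proj(s,p);w=proj(t,p)
    print(nm,sx,sy,"scene",((q-[329.6,109.6])*8).round(),"top",((w-[124.6,189.6])*8+[480,0]).round())
E
```

```text
clock: 10.72
ee_pos: [0.5397, 0.2467, 0.1197]
orientation: [-180.0, -0.0, 20.3]
force: [-0.8, -0.8, -1.3]
width: 0.277
finger_force: 58.8
at [0.5397 0.2467 0.1197] [-1.800e+02 -2.000e-02  2.033e+01] F [-0.8 -0.8 -1.3] pad 58.8 w 0.277 t 10.72
tool cm [0.02 0.03 0.07] roll -0.003
foot bot 1 1 scene [360. 271.] top [459. 127.]
foot bot 1 -1 scene [332. 334.] top [593.  78.]
foot bot -1 -1 scene [171. 300.] top [654. 260.]
foot bot -1 1 scene [202. 238.] top [519. 309.]
foot top 1 1 scene [365. 237.] top [443. 118.]
foot top 1 -1 scene [337. 299.] top [578.  68.]
foot top -1 -1 scene [175. 265.] top [640. 252.]
foot top -1 1 scene [206. 204.] top [503. 302.]
shoulder 1 1 scene [352. 331.] top [488. 142.]
shoulder 1 -1 scene [324. 394.] top [619.  95.]
shoulder -1 -1 scene [166. 359.] top [678. 272.]
shoulder -1 1 scene [196. 298.] top [547. 321.]
```

View pics/s5.png

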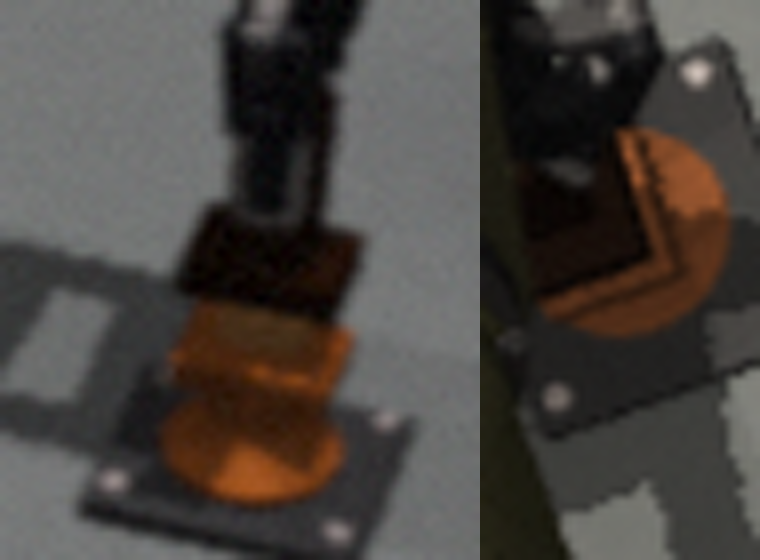

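The cap hovers over the shoulder and nothing touches. Top-view corners agree within about 2 mm: foot (650,262) against a predicted (654,260), shoulder (685,272) against (678,272). The scene view suggests the underside may sit slightly high, so I'll check the edges with one pixel profile each.

```bash
python3 - <<'E'
from h import *
from rig import robot
s=robot.read_camera('scene')["frame"].astype(int);t=robot.read_camera('top')["frame"].astype(int)
print("scene red down cols");[print(c,s[130:165,c,0].tolist()) for c in(356,362,368)]
print("top red rows, cols 136-158");[print(r,t[r,136:158,0].tolist()) for r in(212,215,218,221)]
print("top down cols from 212");[print(c,t[212:236,c,0].tolist()) for c in(136,139,142)]
sc,tc=robot.read_camera('scene'),robot.read_camera('top')
def R(a):a=np.radians(a);return np.array([[np.cos(a),-np.sin(a)],[np.sin(a),np.cos(a)]])
e=np.array([.5397,.2467]);
def edge(cam,c,z,a,b,axis,vals):
    P=[proj(cam,np.r_[c+R(20.4)@(np.array([.028,.02])*m),z]) for m in(a,b)]
    return [round(float(P[0][1-axis]+(v-P[0][axis])/(P[1][axis]-P[0][axis])*(P[1][1-axis]-P[0][1-axis])),1) for v in vals]
print("pred scene foot bottom -y edge rows",edge(sc,e,.085,(1,-1),(-1,-1),0,(356,362,368)),"far top edge",edge(sc,e,.099,(1,1),(-1,1),0,(356,362,368)),"shoulder -y",edge(sc,e,.06,(1,-1),(-1,-1),0,(356,362,368)))
print("pred top right edge cols foot",edge(tc,e,.085,(1,-1),(-1,-1),1,(212,215,218,221)),"shoulder",edge(tc,e,.06,(1,-1),(-1,-1),1,(212,215,218,221)))
print("pred top low edge rows foot",edge(tc,e,.085,(-1,1),(-1,-1),0,(136,139,142)),"shoulder",edge(tc,e,.06,(-1,1),(-1,-1),0,(136,139,142)))
E
```

```text
scene red down cols
356 [115, 117, 116, 115, 108, 70, 35, 21, 21, 18, 16, 14, 15, 11, 14, 14, 16, 33, 65, 70, 71, 68, 68, 74, 72, 74, 62, 50, 51, 46, 49, 49, 57, 63, 64]
362 [17, 10, 11, 12, 7, 12, 20, 39, 23, 16, 14, 8, 11, 15, 12, 14, 13, 13, 35, 67, 69, 69, 66, 67, 68, 91, 124, 95, 63, 54, 55, 53, 51, 53, 63]
368 [40, 38, 32, 35, 29, 26, 19, 17, 8, 13, 19, 9, 14, 24, 29, 28, 23, 15, 6, 29, 57, 60, 64, 68, 72, 69, 79, 106, 99, 72, 60, 56, 53, 65, 68]
top red rows, cols 136-158
212 [48, 53, 43, 28, 24, 22, 18, 40, 144, 114, 63, 75, 120, 142, 144, 147, 152, 153, 118, 79, 72, 71]
215 [12, 10, 12, 15, 24, 22, 25, 16, 40, 79, 64, 47, 108, 133, 140, 144, 141, 144, 147, 108, 76, 70]
218 [15, 20, 21, 22, 25, 25, 25, 25, 18, 39, 81, 62, 48, 66, 79, 79, 79, 79, 82, 85, 55, 38]
221 [24, 23, 23, 24, 23, 24, 24, 24, 21, 11, 41, 81, 61, 50, 68, 84, 88, 88, 88, 72, 49, 40]
top down cols from 212
136 [48, 23, 11, 12, 12, 10, 15, 20, 26, 24, 25, 23, 20, 14, 68, 84, 72, 51, 49, 38, 32, 36, 34, 35]
139 [28, 24, 21, 15, 15, 18, 22, 25, 25, 24, 22, 18, 12, 60, 74, 60, 56, 78, 80, 67, 40, 33, 34, 35]
142 [18, 18, 23, 25, 24, 22, 25, 23, 22, 24, 20, 12, 63, 79, 60, 57, 77, 77, 80, 80, 46, 35, 37, 34]
pred scene foot bottom -y edge rows [148.0, 149.2, 150.5] far top edge [135.1, 136.4, 137.6] shoulder -y [155.7, 157.0, 158.3]
pred top right edge cols foot [142.9, 143.9, 144.9, 145.9] shoulder [145.4, 146.4, 147.4, 148.4]
pred top low edge rows foot [225.8, 224.7, 223.6] shoulder [228.6, 227.5, 226.4]
```

The position agrees within about 1 mm in both views. The underside is about 11–13 mm above the tenon, so I'll lower 2 mm, let it settle and hand in.

```bash
python3 -m jog '[{"dx":0,"dy":0,"dz":0.1,"roll":0},{"dx":0,"dy":0,"dz":0.2,"roll":0},{"dx":0,"dy":0,"dz":0.2,"roll":0},{"dx":0,"dy":0,"dz":0.2,"roll":0},{"dx":0,"dy":0,"dz":0.2,"roll":0},{"dx":0,"dy":0,"dz":0.2,"roll":0}]' 0 60 && python3 -c "
from rig import robot
print(robot.sense()['ee_pos'],robot.finish_job())"
```

```text
clock: 11.78
ee_pos: [0.5396, 0.2467, 0.1175]
orientation: [-180.0, -0.0, 20.3]
force: [0.5, -0.8, -0.5]
width: 0.274
finger_force: 58.8
the job is handed in; nothing more can be done
[0.53962765 0.24671694 0.11751129] None
```

I handed the job in at 11.8 s with the cap still gripped upright and squared over the tenon, its underside an estimated 9–11 mm above the top and centred to about 1 mm; the hand-in returned no verdict.

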